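Shut and latch the socket-set case

TASK

The socket set on the bench has been left open. With the fingertips alone, push its lid over from the outside and down until it is fully shut, not letting it slam; then lightly push both sliding latches on its front fully home, in towards the carrying handle, so that it can be carried off safely. Grip nothing and pick nothing up: leave the case standing where it is and do not disturb the other things on the bench.

Things in the scene. Friction and masses are not known exactly. Their poses are not given: they have to be found in the camera images.
- case: Black plastic socket-set case lying loose on the bench, 3.6 kg: bottom half 190 mm deep (its x) by 260 mm wide (its y) by 37 mm high, filled with a grey insert and steel sockets. Origin: centre of the underside. Its front, with the carrying handle and the two latches, faces its -x; the lid is hinged along the rear top edge on its +x side; z is up. The folded handle spans 48 mm to either side of the middle of the front and stands out 20 mm. Shut, the whole is 63 mm high.
- lid (a joint): Angle of the lid, rad: 0 is fully shut, about 1.57 upright, stop at 1.9 (leaning back). The hinge is stiff (about 0.5 N m), so the lid stays at any angle and has to be pushed all the way down, with some 3 N near its free edge.
- lid_hinge (a point): Middle of the hinge line of the case, on the rear top edge of the bottom half: 95 mm behind the case's origin (its +x) and 37 mm above the bench. The hinge line runs along the case's y.
- lid_edge (a point): Middle of the lid's free (front) edge, on its outer face. The lid is a black shell 190 mm from hinge to free edge, 260 mm wide and 26 mm deep, flat on the outside; its outer face lies 26 mm outside the hinge line (on top when shut). This point's x runs from the free edge to the hinge, its z straight out of the outer face.
- lid_liner: Grey foam pad and rubber seal that line the inside and the rim of the lid (origin on the hinge line). The lid is pushed from its outer face only; the fingers do not touch this.
- latch_left (a joint): Travel of the latch at the case's +y end, m: 0 open, 0.016 fully home. It slides along the case's -y, towards the handle, against 1.5 N of friction, up to a hard stop, and stays where it is left. A push of 3 to 10 N is plenty; gripping it, or forcing it with more than 40 N, spoils it.
- latch_left_end (a point): Middle of the outer (+y) end face of that latch's steel thumb piece, a ribbed block 30 mm long (along the case's y), 23 mm high (13 to 36 mm above the bench), standing 17 mm out from the front of the case; this point lies 11 mm out from the front and moves with the latch. Push here, along the case's -y. A narrow hook of the latch, above the block, reaches 51 mm above the bench.
- latch_right (a joint): Travel of the latch at the case's -y end, m: 0 open, 0.016 fully home. It slides along the case's +y, towards the handle, otherwise like the other.
- latch_right_end (a point): Middle of the outer (-y) end face of the other latch's thumb piece, of the same form and size. Push here, along the case's +y.
- bolt: Large steel hex bolt standing on its head in front of the middle of the case's front, 33 mm across, 70 mm high. Origin: centre of its foot. Leave it alone.
- spray_can: Spray can, 54 mm across, 190 mm high, standing behind the case towards its -y end. Origin: centre of its foot. Leave it alone.
- jar: Glass jar with a steel cap, 64 mm across, 85 mm high, standing behind the case towards its +y end. Origin: centre of its foot. Leave it alone.
- spanner: Steel spanner 190 mm long lying flat on the bench some way off the case's front. Origin: under its middle, x along it. Leave it alone.
- screwdriver: Screwdriver 210 mm long lying on the bench beyond the case's front. Origin: under its middle, x along it. Leave it alone.
- tape: Tape measure, a yellow block 70 x 34 x 62 mm high on the bench to the right of the case. Origin: centre of its foot. Leave it alone.
- tin: Open steel tin, 74 mm across, 80 mm high, on the bench to the right of the case. Origin: centre of its foot. Leave it alone.
- oiler: Green oil can with a bent brass spout, 72 mm across, 150 mm high, on the bench to the right of the case. Origin: centre of its foot. Leave it alone.

How it is judged:
By the outcome, as a careful person would: the job done as asked, in the order asked, and still so for the second after the job is handed in, with the robot touching nothing.
It also fails if it takes over 59 s, if anything falls off the work surface, if the arm or the gripper's body presses on something with over 40 N, if the wrist force passes 120 N, or if a joint passes its speed limit or range.

ROBOT

A 6-joint arm with a two-finger parallel gripper is mounted at the origin on the work surface. World frame = base frame: x ahead of the robot, y to its left, z up, the work surface at z = 0. Lengths are in m, angles in rad, forces in N, time in s.
With the tool pointing down it reaches from about 0.35 to 1 m from the base axis. Payload 7.1 kg.
Tool frame: the origin (TCP) lies midway between the tips of the shut fingers; the grasp point (between the pads) lies ctrl.grip_depth behind it (ctrl.grip_depth is the distance from the TCP to the grasp point, in m); z points along the fingers, y is the line along which they close (so a half turn about z gives the same grasp; the last joint's range is limited). The gripper opens to 85 mm and grips with 20 to 120 N. Pads are 22 mm wide; open, the fingers measure 114 mm over their backs; the gripper's body (76 mm by 85 mm) begins 54 mm behind the grasp point. The pads swing forward as they close: fully open they stand 13 mm farther back than shut.
Start: joints at [-1.128, 0.423, 1.63, -0, 1.089, -0.019], TCP at [0.278, -0.56, 0.231] pointing down, gripper open.
Joint ranges: [-3, 3], [-0.9, 2.11], [0.09, 2.58], [-1.31, 4.45], [0.11, 2.69], [-2.54, 2.54]. Speed limits (rad/s): [2.39, 2.39, 3.01, 3.14, 3.14, 3.14].

INTERFACE

Orientations are given as a rotation vector (axis times angle).
In Python, from rig import ctrl gives the robot as it stands. Calls block until the motion is done:
- ctrl.goto(position, orientation): joint-space move of the TCP to a pose.
- ctrl.line_to(position, vel=0.15, frame=None): straight line of the TCP; frame=None keeps the orientation; vel is the mean speed in m/s.
- ctrl.movej(angles): joint-space move.
- ctrl.set_gripper(opening, newtons=None): finger opening in m; newtons is the grip in N (None keeps the last); returns when the fingers have stopped.
- ctrl.sleep(seconds).
- ctrl.ik(position, orientation): joint angles nearest the present ones, or None.
- ctrl.get_obs(): the state.
- ctrl.snapshot(name): name is "scene" or "side" or "wrist"; returns a dict with "pixels" (480x640x3 uint8, red, green, blue), "fx", "fy", "cx", "cy" (pixels), "R" (3x3) and "t" (3): a world point X has camera coordinates R X + t. Camera axes: x right, y down, z forward; pixel columns grow to the right and rows downward; lengths in m; the calibration is good to about 2 mm. A picture is of the moment at which its call begins. There is no depth.
A pose or a line that the arm cannot do raises ctrl.Unreachable and nothing moves.
- ctrl.job_done(): hands the job in; it is judged then, once.
Trained networks look in a picture, given as the dict that the camera call returned (one of the last four; its "shot" number tells which), for a name from the list of things; names that differ only in an ending like _2 or _b are one class to them, and where a whole thing is asked for, a point or a joint stands for the part that bears it (a point fixed in the world has none). Each returns a list of dicts, best first, with "score" (0 to 1); they miss things now and then, are a little off and sometimes report something else, mostly with a low value. They report only what shows in the picture. A call takes as long as a camera call.
- ctrl.outline_of(picture, query): "region" (480x640 bool, what is visible of it) and "box" ([left, top, right, bottom] in pixels, round what is visible of it).
The state is a dict: "time": time; "joint_pos": joint angles; "qvel": joint speeds; "tau": joint torques, N m; "ee_pos": TCP position; "eef_rot": TCP orientation; "ft_force": force on the tool from outside, world axes, zero at the start; "wrist_torque": the same for the moment, N m; "finger_gap": finger opening in m; "grip_force": force on a finger pad.
Only numpy, scipy, OpenCV 4.12 (cv2) and the standard library are available. Lean on these libraries where they do the work, as an engineer would, in place of code of your own. Each camera call takes 0.05 s, during which the arm holds its last target. There are 200 camera calls.

## Working session

There is one attempt and no reset: what is moved stays moved. The work goes in short steps, each a Python script; the robot and the scene stay as the last script left them, time stands still between calls to the robot, and variables do not carry over. Pictures are saved under pics/ and viewed, at most 10 in all, crops included, and the job is handed in when it is done.

```bash
ls; mkdir -p pics; python3 - <<'E'
from rig import ctrl
import cv2,pickle,numpy as np
o=ctrl.get_obs();print(o['time'],o['ee_pos'],o['eef_rot'],ctrl.grip_depth)
d={}
for n in ("scene","side"):
    s=ctrl.snapshot(n);d[n]=s
    cv2.imwrite(f'pics/{n}0.png',s['pixels'][:,:,::-1])
    print(n,s['fx'],s['cx'],s['cy'],-s['R'].T@s['t'],s['R'].round(3).tolist())
    for q in ("case","lid","latch_left","latch_right","bolt","spray_can","jar","lid_liner"):
        r=ctrl.outline_of(s,q)
        for k in r[:2]: print(q,round(k['score'],2),np.round(k['box']))
        if r: d[n,q]=r[0]['region']
pickle.dump(d,open('d0.pkl','wb'))
E
```

```text
pics
0.0 [ 0.27826793 -0.55899906  0.2305336 ] [-3.05670962e+00 -7.18644794e-01  4.82458363e-04] 0.0187
scene 509.51992487212016 317.1430520423129 239.12339682688682 [ 1.15338022 -0.35884195  1.08033661] [[0.468, 0.884, -0.005], [0.728, -0.388, -0.565], [-0.501, 0.261, -0.825]]
case 0.55 [283. 164. 407. 315.]
lid 0.55 [317. 164. 407. 287.]
latch_left 0.72 [182. 182. 215. 237.]
latch_left 0.4 [284. 229. 295. 242.]
bolt 0.79 [265. 254. 278. 280.]
spray_can 0.74 [444. 234. 482. 298.]
jar 0.77 [387. 176. 416. 210.]
side 603.63941371825 322.24563600409596 241.22930780758765 [-0.47253292  0.55727889  1.14247891] [[-0.534, -0.845, -0.017], [-0.558, 0.367, -0.744], [0.635, -0.388, -0.668]]
case 0.57 [242. 180. 350. 308.]
lid 0.68 [242. 179. 314. 299.]
latch_right 0.44 [428. 260. 452. 272.]
bolt 0.75 [352. 232. 366. 252.]
spray_can 0.73 [178. 191. 207. 256.]
jar 0.67 [218. 290. 244. 327.]
jar 0.66 [436. 215. 460. 254.]
lid_liner 0.63 [218. 288. 244. 327.]
```

View pics/scene0.png

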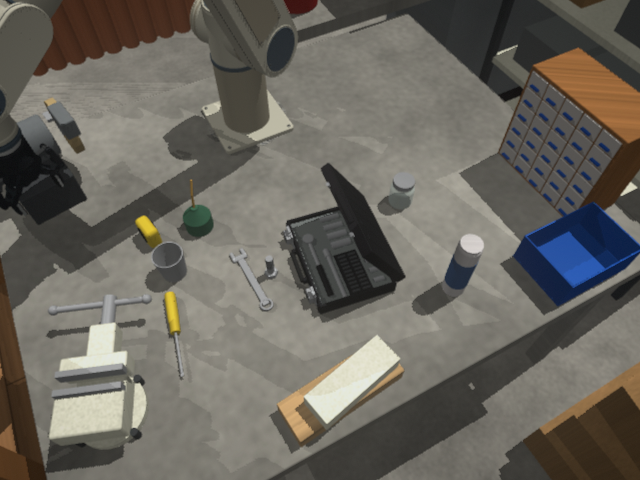

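View pics/side0.png

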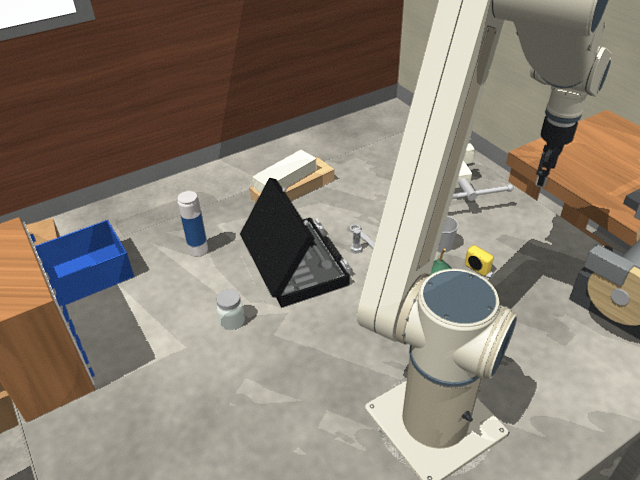

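The scene view shows the case centred at about (345,255), with its front and latches on the left from (290,225) to (318,310). The lid is upright or leaning back, the jar is at (402,190), the can at (463,265) and the bolt at (270,267). The side view agrees. I'll fit the case pose and lid angle to the outlines in both views.

```bash
cat > fit.py <<'E'
import numpy as np,cv2
from scipy.optimize import differential_evolution,minimize
def proj(s,X):
    c=np.asarray(X)@s['R'].T+s['t'];return np.c_[s['fx']*c[:,0]/c[:,2]+s['cx'],s['fy']*c[:,1]/c[:,2]+s['cy']]
def back(s,px,z):
    d=s['R'].T@np.array([(px[0]-s['cx'])/s['fx'],(px[1]-s['cy'])/s['fy'],1]);C=-s['R'].T@s['t'];return C+d*(z-C[2])/d[2]
def box(a,b,c): return np.array([[x,y,z] for x in a for y in b for z in c])
def lidpts(a):
    P=box((0,.19),(-.13,.13),(0,.026));u,w=P[:,0],P[:,2]
    return np.c_[.095-u*np.cos(a)+w*np.sin(a),P[:,1],.037+u*np.sin(a)+w*np.cos(a)]
def world(p,P):
    c,s_=np.cos(p[2]),np.sin(p[2]);P=np.atleast_2d(P)
    return np.c_[p[0]+c*P[:,0]-s_*P[:,1],p[1]+s_*P[:,0]+c*P[:,1],P[:,2]]
K=4
def mask(s,parts):
    m=np.zeros((480,640),np.uint8)
    for P in parts: cv2.fillConvexPoly(m,cv2.convexHull((proj(s,P)*16).round().astype(np.int32)),1,shift=4)
    return m>0
def cost(p,views):
    L=world(p,lidpts(p[3]));B=[world(p,box((-.095,.095),(-.13,.13),(0,.037))),world(p,box((-.115,-.095),(-.048,.048),(.012,.03)))]
    B+=[world(p,box((-.112,-.095),(y-.015,y+.015),(.013,.036))) for y in (-.09,.09)]
    e=0
    for s,mc,ml in views:
        if mc is not None: e+=(mask(s,B+[L])^mc).sum()
        if ml is not None: e+=(mask(s,[L])^ml).sum()
    return e
E
python3 - <<'E'
import pickle;from fit import *
d=pickle.load(open('d0.pkl','rb'))
s=d['scene'];v=d['side']
for n in('scene','side'):
  for q in('case','lid'): print(n,q,d[n,q].sum())
c=back(s,(345,262),.037);print(c)
views=[(s,d['scene','case'],d['scene','lid']),(v,d['side','case'],d['side','lid'])]
r=differential_evolution(cost,[(c[0]-.06,c[0]+.06),(c[1]-.06,c[1]+.06),(.6,2.4),(1.2,1.9)],args=(views,),seed=1,maxiter=60)
print(r.x,r.fun); np.save('pose.npy',r.x)
for n,q in (('bolt',.0),('spray_can',0),('jar',0)):
  for m in('scene','side'):
    ys,xs=np.nonzero(d[m,n]); print(n,m,back(d[m],(xs.mean(),ys.mean()),{'bolt':.035,'spray_can':.095,'jar':.042}[n]))
im=s['pixels'][:,:,::-1].copy()
o=[]
for t,k in((s,'s'),(v,'v')):
  im=t['pixels'][:,:,::-1].copy()
  for P in (box((-.095,.095),(-.13,.13),(0,.037)),lidpts(r.x[3])):
    cv2.polylines(im,[cv2.convexHull(proj(t,world(r.x,P)).astype(np.int32))],True,(0,0,255),1)
  for y in(-.105,.105):
    q=proj(t,world(r.x,[-.106,y,.025]))[0];cv2.circle(im,tuple(int(a) for a in q),2,(0,255,0),-1)
  o.append(cv2.resize(im[150:330,200:480],None,fx=1.4,fy=1.4,interpolation=2) if 0 else cv2.resize(im[155:335,220:420],None,fx=2,fy=2))
cv2.imwrite('pics/fit.png',np.hstack(o))
E
```

```text
scene case 9928
scene lid 3262
side case 7888
side lid 4939
[ 0.6104732  -0.00104708  0.037     ]
[ 0.57273423 -0.00660912  1.43250715  1.20035572] 5373.0
bolt scene [ 0.54035865 -0.16645056  0.035     ]
bolt side [ 0.52548592 -0.16227364  0.035     ]
spray_can scene [0.77223732 0.21053716 0.095     ]
spray_can side [0.77978138 0.20132908 0.095     ]
jar scene [0.49198144 0.2381315  0.042     ]
jar side [0.48717283 0.23733347 0.042     ]
```

View pics/fit.png

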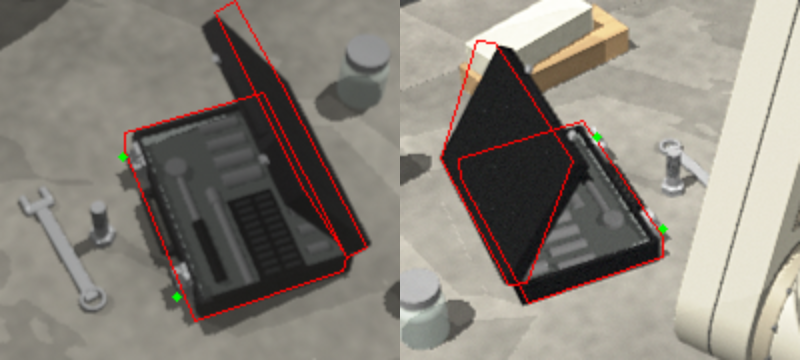

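The box fits well, but the lid angle hit its lower bound: the lid leans forward more than I allowed. I'll refit with wider bounds.

```bash
python3 - <<'E'
import pickle;from fit import *
d=pickle.load(open('d0.pkl','rb'))
s=d['scene'];v=d['side']
views=[(s,d['scene','case'],d['scene','lid']),(v,d['side','case'],d['side','lid'])]
for nm,V in(('both',views),('caseonly',[(a,b,None) for a,b,c in views]),('scene',views[:1]),('side',views[1:])):
  r=differential_evolution(cost,[(.5,.7),(-.07,.07),(.9,1.7),(.5,1.9)],args=(V,),seed=1,maxiter=60)
  print(nm,r.x.round(4),r.fun)
  if nm=='both': np.save('pose.npy',r.x);R=r
r=R
o=[]
for t in(s,v):
  im=t['pixels'][:,:,::-1].copy()
  for P in (box((-.095,.095),(-.13,.13),(0,.037)),lidpts(r.x[3])):
    cv2.polylines(im,[cv2.convexHull(proj(t,world(r.x,P)).astype(np.int32))],True,(0,0,255),1)
  for y in(-.105,.105):
    q=proj(t,world(r.x,[-.106,y,.025]))[0];cv2.circle(im,tuple(int(a) for a in q),2,(0,255,0),-1)
  o.append(cv2.resize(im[155:335,220:420],None,fx=2,fy=2))
cv2.imwrite('pics/fit2.png',np.hstack(o))
E
```

```text
both [0.5738 0.0016 1.4168 1.0293] 1113.0
caseonly [0.5739 0.0017 1.4168 1.02  ] 691.0
scene [0.5748 0.0018 1.4208 1.034 ] 423.0
side [ 0.5748 -0.0019  1.4156  1.0366] 553.0
```

View pics/fit2.png

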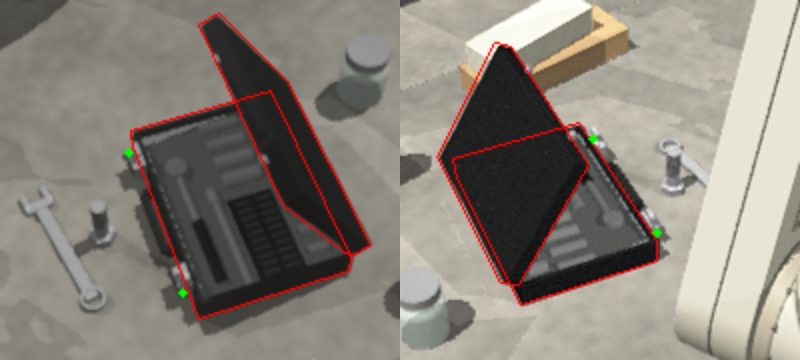

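The fit is now tight in both views: case at (0.574, 0.002), yaw 1.417, lid about 1.03 rad. I'll shut the gripper, go over the lid and push it down along its arc, watching the force.

```bash
cat > h.py <<'E'
from rig import ctrl
from fit import *
from scipy.spatial.transform import Rotation as Ro
p=np.load('pose.npy')
W=lambda x,y,z: world(p,[x,y,z])[0]
ex=np.array([np.cos(p[2]),np.sin(p[2]),0]);ey=np.array([-ex[1],ex[0],0])
def rot(sg): return Ro.from_matrix(np.c_[sg*ex,-sg*ey,[0,0,-1]]).as_rotvec()
def F(): 
    f=np.array(ctrl.get_obs()['ft_force']);return np.array([f@ex,f@ey,f[2]])
def t(): return round(ctrl.get_obs()['time'],2)
E
python3 - <<'E'
from h import *
ctrl.set_gripper(0)
o=ctrl.get_obs();e=np.array(o['ee_pos']);ctrl.line_to(e+[0,0,.13],vel=.25)
U=.172
def P(a,w): return W(.095-U*np.cos(a)+w*np.sin(a),0,.037+U*np.sin(a)+w*np.cos(a))
A=P(p[3],.065);up=A.copy();up[2]=.34
js=[(np.abs(np.array(j)[5]),s) for s in(1,-1) if (j:=ctrl.ik(up,rot(s))) is not None];print(js)
sg=min(js)[1];np.save('sg.npy',sg)
ctrl.goto(up,rot(sg));print(t(),F())
ctrl.line_to(A,vel=.12)
f0=F();print(t(),f0)
ctrl.line_to(P(p[3],.04),vel=.06)
for a in np.arange(p[3],-.001,-p[3]/14):
    ctrl.line_to(P(a,.026+.009*np.sin(a)),vel=.06)
    f=F()-f0;print(round(a,2),f.round(1),t())
    if np.linalg.norm(f)>20: print('stop');break
E
```

```text
[(np.float64(0.24122620908817183), 1)]
4.79 [-0.19418123  0.60882999 -0.13232888]
5.96 [-0.7158674   0.46308581 -1.34419781]
1.03 [ 1.  -1.3  2.1] 6.78
0.96 [ 1.2 -0.5  2.1] 7.15
0.88 [ 1.5 -0.2  2.1] 7.53
0.81 [ 0.7 -0.5  1.9] 7.9
0.74 [ 0.3 -0.4  1.5] 8.28
0.66 [ 0.3 -0.4  0.4] 8.65
0.59 [ 0.1 -0.7  2.4] 9.03
0.51 [ 0.7 -0.6  1. ] 9.4
0.44 [0.5 0.1 1.4] 9.78
0.37 [0.7 0.6 1. ] 10.15
0.29 [ 0.3 -0.7  1.2] 10.53
0.22 [0.2 0.4 1.5] 10.9
0.15 [0.7 0.4 1.3] 11.28
0.07 [ 0.9 -0.2  0.8] 11.65
0.0 [1.2 0.5 6.8] 12.03
```

```bash
python3 - <<'E'
from h import *
e=np.array(ctrl.get_obs()['ee_pos']);print(e)
for k in range(1,7):
    ctrl.line_to(e-[0,0,.001*k],vel=.02);f=F();print(k,f.round(1),ctrl.get_obs()['ee_pos'][2],t())
    if f[2]>14: break
ctrl.line_to(e+[0,0,.03],vel=.1)
# viewpoint: above/in front, for wrist camera
q=W(-.20,0,.33);ctrl.line_to(W(-.06,0,.2),vel=.2)
ctrl.goto(q,rot(1))
d={}
import pickle
for n in('wrist','scene','side'):
    s=ctrl.snapshot(n);d[n]=s;cv2.imwrite(f'pics/{n}1.png',s['pixels'][:,:,::-1])
    for l in('latch_left','latch_right'):
        for k in ctrl.outline_of(s,l)[:2]: print(n,l,round(k['score'],2),k['box']); d.setdefault((n,l),k['region'])
print(t());pickle.dump(d,open('d1.pkl','wb'))
E
```

```text
[ 0.56249293 -0.07452611  0.06304742]
1 [ 0.5  5.1 16.7] 0.06291611895473886 12.28
wrist latch_left 0.57 [217.2, 84.5, 256.1, 102.4]
wrist latch_left 0.3 [389.7, 83.0, 426.4, 101.0]
wrist latch_right 0.75 [389.1, 83.6, 424.9, 99.6]
wrist latch_right 0.73 [122.2, 335.4, 187.8, 389.5]
scene latch_right 0.56 [305.5, 289.9, 317.3, 306.2]
14.66
```

View pics/wrist1.png

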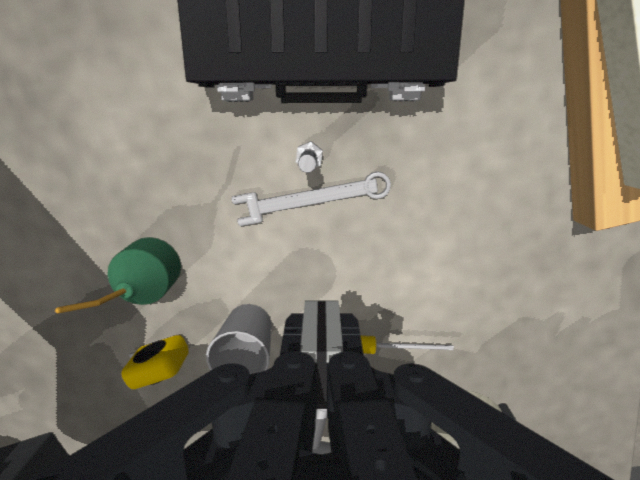

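The wrist view shows the lid shut flat, with its front edge running from (190,82) to (458,80). The left latch spans columns 217–256, the right 389–426, and the bolt is at (310,158).

```bash
python3 - <<'E'
from h import *
import pickle
d=pickle.load(open('d1.pkl','rb'));s=d['wrist']
def case(px,z): X=back(s,px,z)-[p[0],p[1],0]; return np.round([X@ex,X@ey,z],4)
for px,z in [((190,82),.05),((458,80),.05),((217,92),.025),((256,92),.025),((389,91),.025),((426,91),.025),((308,162),.07),((278,92),.02),((366,92),.02)]: print(px,case(px,z),back(s,px,z).round(3))
g=cv2.resize(s['pixels'][70:110,190:460,::-1],None,fx=2.9,fy=2.9,interpolation=cv2.INTER_CUBIC);cv2.imwrite('pics/l1.png',g)
E
```

```text
(190, 82) [-0.0948  0.1323  0.05  ] [ 0.429 -0.072  0.05 ]
(458, 80) [-0.0931 -0.1313  0.05  ] [ 0.689 -0.111  0.05 ]
(217, 92) [-0.1034  0.1127  0.025 ] [ 0.447 -0.083  0.025]
(256, 92) [-0.1034  0.0717  0.025 ] [ 0.487 -0.09   0.025]
(389, 91) [-0.1025 -0.068   0.025 ] [ 0.625 -0.11   0.025]
(426, 91) [-0.1025 -0.1068  0.025 ] [ 0.664 -0.116  0.025]
(308, 162) [-0.1701  0.0162  0.07  ] [ 0.532 -0.164  0.07 ]
(278, 92) [-0.1033  0.0491  0.02  ] [ 0.509 -0.093  0.02 ]
(366, 92) [-0.1033 -0.0444  0.02  ] [ 0.602 -0.107  0.02 ]
```

View pics/l1.png

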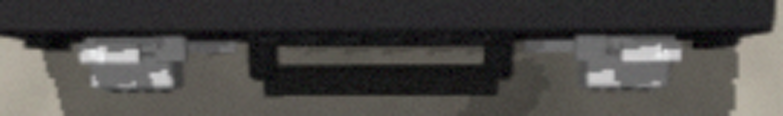

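Both latch ends sit at |y| ≈ 0.107. The handle and lid centres agree with the fit to 2 mm. I'll push each latch in small steps, stopping on a force rise at the hard stop.

```bash
cat > push.py <<'E'
from h import *
import sys
def push(sd):
    X=-.113;Z=.014
    ctrl.goto(W(X,sd*.15,.2),rot(1)); ctrl.line_to(W(X,sd*.15,.06),vel=.2); ctrl.line_to(W(X,sd*.15,Z),vel=.1)
    ctrl.sleep(.2); f0=F();print(t(),f0.round(1));y=.13
    ctrl.line_to(W(X,sd*y,Z),vel=.08)
    L=[];n=0
    while y>.088:
        y-=.0007;ctrl.line_to(W(X,sd*y,Z),vel=.02);f=F()-f0;fp=sd*f[1];L.append((round(y*1e3,1),round(fp,1)))
        if fp>7 or np.linalg.norm(f)>15: break
    ya=(np.array(ctrl.get_obs()['ee_pos'])-[p[0],p[1],0])@ey
    print(L,f.round(1),'actual y',ya.round(4),t())
    ctrl.line_to(W(X,sd*(y+.02),Z),vel=.1);ctrl.line_to(W(X,sd*(y+.02),.2),vel=.2)
push(int(sys.argv[1]))
E
python3 push.py 1
```

```text
17.19 [-1.  -0.5  0.3]
[(129.3, np.float64(0.6)), (128.6, np.float64(0.9)), (127.9, np.float64(-0.0)), (127.2, np.float64(1.0)), (126.5, np.float64(1.4)), (125.8, np.float64(0.3)), (125.1, np.float64(0.6)), (124.4, np.float64(0.7)), (123.7, np.float64(0.2)), (123.0, np.float64(1.4)), (122.3, np.float64(-0.2)), (121.6, np.float64(1.0)), (120.9, np.float64(-0.4)), (120.2, np.float64(0.4)), (119.5, np.float64(0.2)), (118.8, np.float64(1.9)), (118.1, np.float64(2.2)), (117.4, np.float64(1.8)), (116.7, np.float64(0.7)), (116.0, np.float64(0.7)), (115.3, np.float64(1.4)), (114.6, np.float64(1.5)), (113.9, np.float64(2.2)), (113.2, np.float64(2.4)), (112.5, np.float64(1.8)), (111.8, np.float64(1.8)), (111.1, np.float64(1.4)), (110.4, np.float64(1.4)), (109.7, np.float64(2.0)), (109.0, np.float64(0.9)), (108.3, np.float64(2.4)), (107.6, np.float64(2.0)), (106.9, np.float64(1.1)), (106.2, np.float64(1.7)), (105.5, np.float64(1.5)), (104.8, np.float64(1.5)), (104.1, np.float64(1.5)), (103.4, np.float64(2.3)), (102.7, np.float64(6.1)), (102.0, np.float64(7.0)), (101.3, np.float64(8.1))] [0.  8.1 5.6] actual y 0.1034 27.84
```

The left latch made contact at 118.8 mm and met its stop near 103 mm, which matches the 16 mm travel. Now the right one.

```bash
sed -i 's/;y=.13$/;y=.122/; s/y>.088/y>.085/' push.py; python3 push.py -1 && python3 - <<'E'
from h import *
ctrl.line_to(W(-.2,0,.33),vel=.3)
s=ctrl.snapshot('wrist');print(t())
g=cv2.resize(s['pixels'][20:190,170:480,::-1],None,fx=2.5,fy=2.5,interpolation=cv2.INTER_CUBIC);cv2.imwrite('pics/end.png',g)
E
```

```text
31.99 [-0.3  0.3 -0.1]
[(121.3, np.float64(0.4)), (120.6, np.float64(0.3)), (119.9, np.float64(-0.5)), (119.2, np.float64(-0.2)), (118.5, np.float64(0.4)), (117.8, np.float64(0.0)), (117.1, np.float64(-0.4)), (116.4, np.float64(0.1)), (115.7, np.float64(0.6)), (115.0, np.float64(0.8)), (114.3, np.float64(2.6)), (113.6, np.float64(1.4)), (112.9, np.float64(1.8)), (112.2, np.float64(1.3)), (111.5, np.float64(0.9)), (110.8, np.float64(1.2)), (110.1, np.float64(0.5)), (109.4, np.float64(1.5)), (108.7, np.float64(1.5)), (108.0, np.float64(0.8)), (107.3, np.float64(1.9)), (106.6, np.float64(1.5)), (105.9, np.float64(1.5)), (105.2, np.float64(1.5)), (104.5, np.float64(0.9)), (103.8, np.float64(1.4)), (103.1, np.float64(0.6)), (102.4, np.float64(0.6)), (101.7, np.float64(2.1)), (101.0, np.float64(1.4)), (100.3, np.float64(0.9)), (99.6, np.float64(1.8)), (98.9, np.float64(4.9)), (98.2, np.float64(6.3)), (97.5, np.float64(8.2))] [-0.1 -8.2 -3.4] actual y -0.0992 41.24
43.52
```

View pics/end.png

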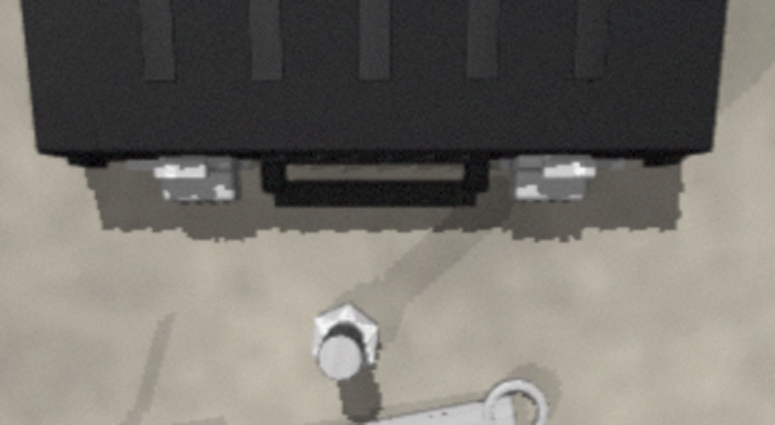

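The lid is flat shut and both latches sit close to the handle, at (160–240,180) and (513–590,180). The bolt and spanner have not moved, so I'm handing in.

```bash
python3 -c "
from rig import ctrl
print(ctrl.job_done())"
```

```text
the job is handed in; nothing more can be done
None
```

The lid is pushed fully shut without slamming and both latches are fully home against their stops (pushed with about 8 N each). In the last picture the bolt and spanner had not moved. The job was handed in at about 44 s, and no verdict came back.

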